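# Hang the sorted frames in the hive body, in sequence from the entrance

### The job

Move the four mini frames from the wooden assembly stand into the blue hive body, one frame to each bay, keeping their sequence: the frame that hung at the stand's end nearest the hive goes into the bay next to the orange entrance board, the one behind it into the next bay, and so on, the frame farthest from the hive ending up farthest from the entrance. Each must hang fully seated by both ends of its top bar, upright in its bay, and be let go.

Things in the scene. Friction and masses are not known exactly. Their poses are not given: they have to be found in the camera images.
- frame_red: Loose mini hive frame, red top bar (bare ends), 0.14 kg. Top bar 156 x 22 x 10 mm (its x, y, z); origin: centre of the bar's UNDERSIDE, z up. Side bars (outer faces at x = +/-56 mm), bottom bar and tan sheet reach 75 mm below the origin. Hangs by its bar ends in the stand, beside the clip of its colour. Grip the 22 mm bar at its middle from above, closing along y (half-turned is fine).
- frame_yellow: Loose mini hive frame, yellow top bar (bare ends), 0.14 kg. Top bar 156 x 22 x 10 mm (its x, y, z); origin: centre of the bar's UNDERSIDE, z up. Side bars (outer faces at x = +/-56 mm), bottom bar and tan sheet reach 75 mm below the origin. Hangs by its bar ends in the stand, beside the clip of its colour. Grip the 22 mm bar at its middle from above, closing along y (half-turned is fine).
- frame_green: Loose mini hive frame, green top bar (bare ends), 0.14 kg. Top bar 156 x 22 x 10 mm (its x, y, z); origin: centre of the bar's UNDERSIDE, z up. Side bars (outer faces at x = +/-56 mm), bottom bar and tan sheet reach 75 mm below the origin. Hangs by its bar ends in the stand, beside the clip of its colour. Grip the 22 mm bar at its middle from above, closing along y (half-turned is fine).
- frame_white: Loose mini hive frame, white top bar (bare ends), 0.14 kg. Top bar 156 x 22 x 10 mm (its x, y, z); origin: centre of the bar's UNDERSIDE, z up. Side bars (outer faces at x = +/-56 mm), bottom bar and tan sheet reach 75 mm below the origin. Hangs by its bar ends in the stand, beside the clip of its colour. Grip the 22 mm bar at its middle from above, closing along y (half-turned is fine).
- clip_red: Fixed red clip, 22 x 26 x 6 mm, on the near (-x) rail of the wooden stand, marking where the red frame hung at the start: bar middle 91 mm from the clip's origin (underside centre) along its +x, within 5 mm. The clips stand 70 mm apart along their y. The stand's rails are like the hive's: bars rest at 105 mm over the table, outer lips reach 117 mm.
- clip_yellow: Fixed yellow clip, 22 x 26 x 6 mm, on the near (-x) rail of the wooden stand, marking where the yellow frame hung at the start: bar middle 91 mm from the clip's origin (underside centre) along its +x, within 5 mm. The clips stand 70 mm apart along their y. The stand's rails are like the hive's: bars rest at 105 mm over the table, outer lips reach 117 mm.
- clip_green: Fixed green clip, 22 x 26 x 6 mm, on the near (-x) rail of the wooden stand, marking where the green frame hung at the start: bar middle 91 mm from the clip's origin (underside centre) along its +x, within 5 mm. The clips stand 70 mm apart along their y. The stand's rails are like the hive's: bars rest at 105 mm over the table, outer lips reach 117 mm.
- clip_white: Fixed white clip, 22 x 26 x 6 mm, on the near (-x) rail of the wooden stand, marking where the white frame hung at the start: bar middle 91 mm from the clip's origin (underside centre) along its +x, within 5 mm. The clips stand 70 mm apart along their y. The stand's rails are like the hive's: bars rest at 105 mm over the table, outer lips reach 117 mm.
- hive: Fixed open blue hive body, 192 (x) x 290 (y) mm, on the other side of y = 0 from the stand. Origin under its centre, on the table. Bar ends rest on rebates 105 mm up (128 mm apart inside; lips 172 mm apart, 117 mm high): a seated frame's origin is 105 mm above this one. Tabs 10 mm high leave four bays 40 mm wide at x = 0, y = -105, -35, 35, 105 mm. End walls are 75 mm high, floor 8 mm.
- entrance: The hive's entrance: a bright orange landing board, 70 (x) x 34 (y) x 30 mm high, fixed on the table against one of the hive's two end walls, at hive x = 0, y = +162 or -162 mm (it varies); origin under its centre. The other end has only a blue vent plate.

How it is judged (in metres and radians):
At the end, for the whole second after the job is handed in: All four frames at rest in the hive, each in the bay whose rank from the entrance equals its clip's rank from the stand's hive end: within 12 mm of the bay centre (hive x and y), origin 105 +/- 4 mm above the hive's, tilt under 0.1 rad, bar within 0.3 rad of hive x (((world y of clip_red between 0.03 and 0.14 m and y of entrance in the frame of hive above 0 m and y of frame_red in the frame of hive between 0.093 and 0.117 m) or (world y of clip_red between 0.03 and 0.14 m and y of entrance in the frame of hive below 0 m and y of frame_red in the frame of hive between -0.117 and -0.093 m) or (world y of clip_red between -0.14 and -0.03 m and y of entrance in the frame of hive above 0 m and y of frame_red in the frame of hive between 0.093 and 0.117 m) or (world y of clip_red between -0.14 and -0.03 m and y of entrance in the frame of hive below 0 m and y of frame_red in the frame of hive between -0.117 and -0.093 m) or (world y of clip_red between 0.14 and 0.21 m and y of entrance in the frame of hive above 0 m and y of frame_red in the frame of hive between 0.023 and 0.047 m) or (world y of clip_red between 0.14 and 0.21 m and y of entrance in the frame of hive below 0 m and y of frame_red in the frame of hive between -0.047 and -0.023 m) or (world y of clip_red between -0.21 and -0.14 m and y of entrance in the frame of hive above 0 m and y of frame_red in the frame of hive between 0.023 and 0.047 m) or (world y of clip_red between -0.21 and -0.14 m and y of entrance in the frame of hive below 0 m and y of frame_red in the frame of hive between -0.047 and -0.023 m) or (world y of clip_red between 0.21 and 0.28 m and y of entrance in the frame of hive above 0 m and y of frame_red in the frame of hive between -0.047 and -0.023 m) or (world y of clip_red between 0.21 and 0.28 m and y of entrance in the frame of hive below 0 m and y of frame_red in the frame of hive between 0.023 and 0.047 m) or (world y of clip_red between -0.28 and -0.21 m and y of entrance in the frame of hive above 0 m and y of frame_red in the frame of hive between -0.047 and -0.023 m) or (world y of clip_red between -0.28 and -0.21 m and y of entrance in the frame of hive below 0 m and y of frame_red in the frame of hive between 0.023 and 0.047 m) or (world y of clip_red between 0.28 and 0.4 m and y of entrance in the frame of hive above 0 m and y of frame_red in the frame of hive between -0.117 and -0.093 m) or (world y of clip_red between 0.28 and 0.4 m and y of entrance in the frame of hive below 0 m and y of frame_red in the frame of hive between 0.093 and 0.117 m) or (world y of clip_red between -0.4 and -0.28 m and y of entrance in the frame of hive above 0 m and y of frame_red in the frame of hive between -0.117 and -0.093 m) or (world y of clip_red between -0.4 and -0.28 m and y of entrance in the frame of hive below 0 m and y of frame_red in the frame of hive between 0.093 and 0.117 m)) and x of frame_red in the frame of hive between -0.012 and 0.012 m and z of frame_red in the frame of hive between 0.101 and 0.109 m and angle between each of frame_red, frame_yellow, frame_green, frame_white's own z axis and vertical below 0.1 rad and angle between the x axis of each of frame_red, frame_yellow, frame_green, frame_white and the x axis of hive, either way round below 0.3 rad and linear speed of each of frame_red, frame_yellow, frame_green, frame_white below 0.02 m/s and angular speed of each of frame_red, frame_yellow, frame_green, frame_white below 0.2 rad/s and ((world y of clip_yellow between 0.03 and 0.14 m and y of entrance in the frame of hive above 0 m and y of frame_yellow in the frame of hive between 0.093 and 0.117 m) or (world y of clip_yellow between 0.03 and 0.14 m and y of entrance in the frame of hive below 0 m and y of frame_yellow in the frame of hive between -0.117 and -0.093 m) or (world y of clip_yellow between -0.14 and -0.03 m and y of entrance in the frame of hive above 0 m and y of frame_yellow in the frame of hive between 0.093 and 0.117 m) or (world y of clip_yellow between -0.14 and -0.03 m and y of entrance in the frame of hive below 0 m and y of frame_yellow in the frame of hive between -0.117 and -0.093 m) or (world y of clip_yellow between 0.14 and 0.21 m and y of entrance in the frame of hive above 0 m and y of frame_yellow in the frame of hive between 0.023 and 0.047 m) or (world y of clip_yellow between 0.14 and 0.21 m and y of entrance in the frame of hive below 0 m and y of frame_yellow in the frame of hive between -0.047 and -0.023 m) or (world y of clip_yellow between -0.21 and -0.14 m and y of entrance in the frame of hive above 0 m and y of frame_yellow in the frame of hive between 0.023 and 0.047 m) or (world y of clip_yellow between -0.21 and -0.14 m and y of entrance in the frame of hive below 0 m and y of frame_yellow in the frame of hive between -0.047 and -0.023 m) or (world y of clip_yellow between 0.21 and 0.28 m and y of entrance in the frame of hive above 0 m and y of frame_yellow in the frame of hive between -0.047 and -0.023 m) or (world y of clip_yellow between 0.21 and 0.28 m and y of entrance in the frame of hive below 0 m and y of frame_yellow in the frame of hive between 0.023 and 0.047 m) or (world y of clip_yellow between -0.28 and -0.21 m and y of entrance in the frame of hive above 0 m and y of frame_yellow in the frame of hive between -0.047 and -0.023 m) or (world y of clip_yellow between -0.28 and -0.21 m and y of entrance in the frame of hive below 0 m and y of frame_yellow in the frame of hive between 0.023 and 0.047 m) or (world y of clip_yellow between 0.28 and 0.4 m and y of entrance in the frame of hive above 0 m and y of frame_yellow in the frame of hive between -0.117 and -0.093 m) or (world y of clip_yellow between 0.28 and 0.4 m and y of entrance in the frame of hive below 0 m and y of frame_yellow in the frame of hive between 0.093 and 0.117 m) or (world y of clip_yellow between -0.4 and -0.28 m and y of entrance in the frame of hive above 0 m and y of frame_yellow in the frame of hive between -0.117 and -0.093 m) or (world y of clip_yellow between -0.4 and -0.28 m and y of entrance in the frame of hive below 0 m and y of frame_yellow in the frame of hive between 0.093 and 0.117 m)) and x of frame_yellow in the frame of hive between -0.012 and 0.012 m and z of frame_yellow in the frame of hive between 0.101 and 0.109 m and ((world y of clip_green between 0.03 and 0.14 m and y of entrance in the frame of hive above 0 m and y of frame_green in the frame of hive between 0.093 and 0.117 m) or (world y of clip_green between 0.03 and 0.14 m and y of entrance in the frame of hive below 0 m and y of frame_green in the frame of hive between -0.117 and -0.093 m) or (world y of clip_green between -0.14 and -0.03 m and y of entrance in the frame of hive above 0 m and y of frame_green in the frame of hive between 0.093 and 0.117 m) or (world y of clip_green between -0.14 and -0.03 m and y of entrance in the frame of hive below 0 m and y of frame_green in the frame of hive between -0.117 and -0.093 m) or (world y of clip_green between 0.14 and 0.21 m and y of entrance in the frame of hive above 0 m and y of frame_green in the frame of hive between 0.023 and 0.047 m) or (world y of clip_green between 0.14 and 0.21 m and y of entrance in the frame of hive below 0 m and y of frame_green in the frame of hive between -0.047 and -0.023 m) or (world y of clip_green between -0.21 and -0.14 m and y of entrance in the frame of hive above 0 m and y of frame_green in the frame of hive between 0.023 and 0.047 m) or (world y of clip_green between -0.21 and -0.14 m and y of entrance in the frame of hive below 0 m and y of frame_green in the frame of hive between -0.047 and -0.023 m) or (world y of clip_green between 0.21 and 0.28 m and y of entrance in the frame of hive above 0 m and y of frame_green in the frame of hive between -0.047 and -0.023 m) or (world y of clip_green between 0.21 and 0.28 m and y of entrance in the frame of hive below 0 m and y of frame_green in the frame of hive between 0.023 and 0.047 m) or (world y of clip_green between -0.28 and -0.21 m and y of entrance in the frame of hive above 0 m and y of frame_green in the frame of hive between -0.047 and -0.023 m) or (world y of clip_green between -0.28 and -0.21 m and y of entrance in the frame of hive below 0 m and y of frame_green in the frame of hive between 0.023 and 0.047 m) or (world y of clip_green between 0.28 and 0.4 m and y of entrance in the frame of hive above 0 m and y of frame_green in the frame of hive between -0.117 and -0.093 m) or (world y of clip_green between 0.28 and 0.4 m and y of entrance in the frame of hive below 0 m and y of frame_green in the frame of hive between 0.093 and 0.117 m) or (world y of clip_green between -0.4 and -0.28 m and y of entrance in the frame of hive above 0 m and y of frame_green in the frame of hive between -0.117 and -0.093 m) or (world y of clip_green between -0.4 and -0.28 m and y of entrance in the frame of hive below 0 m and y of frame_green in the frame of hive between 0.093 and 0.117 m)) and x of frame_green in the frame of hive between -0.012 and 0.012 m and z of frame_green in the frame of hive between 0.101 and 0.109 m and ((world y of clip_white between 0.03 and 0.14 m and y of entrance in the frame of hive above 0 m and y of frame_white in the frame of hive between 0.093 and 0.117 m) or (world y of clip_white between 0.03 and 0.14 m and y of entrance in the frame of hive below 0 m and y of frame_white in the frame of hive between -0.117 and -0.093 m) or (world y of clip_white between -0.14 and -0.03 m and y of entrance in the frame of hive above 0 m and y of frame_white in the frame of hive between 0.093 and 0.117 m) or (world y of clip_white between -0.14 and -0.03 m and y of entrance in the frame of hive below 0 m and y of frame_white in the frame of hive between -0.117 and -0.093 m) or (world y of clip_white between 0.14 and 0.21 m and y of entrance in the frame of hive above 0 m and y of frame_white in the frame of hive between 0.023 and 0.047 m) or (world y of clip_white between 0.14 and 0.21 m and y of entrance in the frame of hive below 0 m and y of frame_white in the frame of hive between -0.047 and -0.023 m) or (world y of clip_white between -0.21 and -0.14 m and y of entrance in the frame of hive above 0 m and y of frame_white in the frame of hive between 0.023 and 0.047 m) or (world y of clip_white between -0.21 and -0.14 m and y of entrance in the frame of hive below 0 m and y of frame_white in the frame of hive between -0.047 and -0.023 m) or (world y of clip_white between 0.21 and 0.28 m and y of entrance in the frame of hive above 0 m and y of frame_white in the frame of hive between -0.047 and -0.023 m) or (world y of clip_white between 0.21 and 0.28 m and y of entrance in the frame of hive below 0 m and y of frame_white in the frame of hive between 0.023 and 0.047 m) or (world y of clip_white between -0.28 and -0.21 m and y of entrance in the frame of hive above 0 m and y of frame_white in the frame of hive between -0.047 and -0.023 m) or (world y of clip_white between -0.28 and -0.21 m and y of entrance in the frame of hive below 0 m and y of frame_white in the frame of hive between 0.023 and 0.047 m) or (world y of clip_white between 0.28 and 0.4 m and y of entrance in the frame of hive above 0 m and y of frame_white in the frame of hive between -0.117 and -0.093 m) or (world y of clip_white between 0.28 and 0.4 m and y of entrance in the frame of hive below 0 m and y of frame_white in the frame of hive between 0.093 and 0.117 m) or (world y of clip_white between -0.4 and -0.28 m and y of entrance in the frame of hive above 0 m and y of frame_white in the frame of hive between -0.117 and -0.093 m) or (world y of clip_white between -0.4 and -0.28 m and y of entrance in the frame of hive below 0 m and y of frame_white in the frame of hive between 0.093 and 0.117 m)) and x of frame_white in the frame of hive between -0.012 and 0.012 m and z of frame_white in the frame of hive between 0.101 and 0.109 m); the robot touches nothing.
It also fails if it takes over 115 s, if anything falls off the work surface, if the arm or the gripper's body presses on something with over 40 N, if the wrist force passes 120 N, or if a joint passes its speed limit or range.

### The arm

A 7-joint arm with a two-finger parallel gripper is mounted at the origin on the work surface. World frame = base frame: x ahead of the robot, y to its left, z up, the work surface at z = 0. Lengths are in m, angles in degrees, forces in N, time in s.
With the tool pointing down it reaches from about 0.4 to 0.9 m from the base axis. Payload 5.5 kg.
Tool frame: the origin (TCP) lies on the centre line of the jaws, within the pads' length; the fingertips stand ahead of it and the grasp point (between the pads) lies 8 mm behind it (bot.tip_reach is the z of the fingertips in the tool frame, in m); z points along the fingers, y is the line along which they close (so a half turn about z gives the same grasp; the last joint's range is limited). The gripper opens to 85 mm and grips with 20 to 120 N. Pads are 22 mm wide; open, the fingers measure 114 mm over their backs; the gripper's body (76 mm by 85 mm) begins 54 mm behind the grasp point. The pads swing forward as they close: fully open they stand 13 mm farther back than shut.
Start: joints at [-51.841, 28.699, -24.465, 88.831, 12.651, 65.22, -12.049], TCP at [0.255, 0.598, 0.242] pointing down, gripper open.
Joint ranges: [-164.97, 164.97], [-17.58, 116.51], [-87.97, 89.64], [11.32, 138.91], [-80.73, 260.73], [10.89, 115.49], [-147.41, 147.41]. Speed limits (degrees/s): [147.25, 147.25, 180, 180, 180, 180, 180].

### API

Orientations are given as a 3x3 rotation matrix whose columns are the frame's x, y, z axes.
In Python, from cell import bot, effector, planner, get_state, read_camera, sign_off gives the robot as it stands. Calls block until the motion is done:
- bot.movep(position, orientation): joint-space move of the TCP to a pose.
- bot.servo_line(position, rot=None, vel=0.15): straight line of the TCP; rot=None keeps the orientation; vel is the mean speed in m/s.
- bot.move_joints(angles): joint-space move.
- effector.grip(opening, effort=None): finger opening in m; effort is the grip in N (None keeps the last); returns when the fingers have stopped.
- bot.hold(seconds).
- planner.inverse_kinematics(position, orientation): joint angles nearest the present ones, or None.
- get_state(): the state.
- read_camera(name): name is "scene" or "top" or "wrist"; returns a dict with "frame" (480x640x3 uint8, red, green, blue), "mtx" (3x3 intrinsics, pixels), "pose" (4x4, takes a point from camera to world coordinates). Camera axes: x right, y down, z forward; pixel columns grow to the right and rows downward; lengths in m; the calibration is good to about 2 mm. A picture is of the moment at which its call begins. There is no depth.
A pose or a line that the arm cannot do raises bot.MotionError and nothing moves.
- sign_off(): hands the job in; it is judged then, once.
The state is a dict: "time_s": time; "joint_positions": joint angles; "dq": joint speeds; "tau": joint torques, N m; "position": TCP position; "eef_rot": TCP orientation; "ft_force": force on the tool from outside, world axes, zero at the start; "wrist_torque": the same for the moment, N m; "gripper_width": finger opening in m; "grip_force": force on a finger pad.
Only numpy, scipy, OpenCV 4.12 (cv2) and the standard library are available. Lean on these libraries where they do the work, as an engineer would, in place of code of your own. Each camera call takes 0.05 s, during which the arm holds its last target. There are 200 camera calls.

## Working session

There is one attempt and no reset: what is moved stays moved. The work goes in short steps, each a Python script; the robot and the scene stay as the last script left them, time stands still between calls to the robot, and variables do not carry over. Pictures are saved under pics/ and viewed, at most 14 in all, crops included, and the job is handed in when it is done.

```bash
mkdir -p pics; python3 - <<'E'
from cell import *
import cv2
for n in("scene","top"):
    c=read_camera(n); cv2.imwrite(f"pics/{n}0.png",c["frame"][:,:,::-1]); print(n,c["mtx"].round(1).tolist(),c["pose"].round(3).tolist())
s=get_state(); print(s["time_s"],s["eef_rot"],bot.tip_reach)
E
```

```text
scene [[512.3, 0.0, 323.2], [0.0, 512.3, 233.5], [0.0, 0.0, 1.0]] [[-0.601, 0.554, -0.576, 1.142], [0.799, 0.42, -0.429, 0.468], [0.004, -0.718, -0.696, 0.861], [0.0, 0.0, 0.0, 1.0]]
top [[517.5, 0.0, 315.3], [0.0, 517.5, 243.7], [0.0, 0.0, 1.0]] [[-0.019, -0.985, 0.173, 0.307], [-1.0, 0.018, -0.003, -0.003], [0.0, -0.173, -0.985, 1.147], [0.0, 0.0, 0.0, 1.0]]
0.1 [[-9.19948486e-01  3.92038553e-01 -7.45359310e-04]
 [ 3.92039257e-01  9.19947111e-01 -1.59161999e-03]
 [ 6.17147473e-05 -1.75641851e-03 -9.99998456e-01]] 0.011
```

View pics/top0.png

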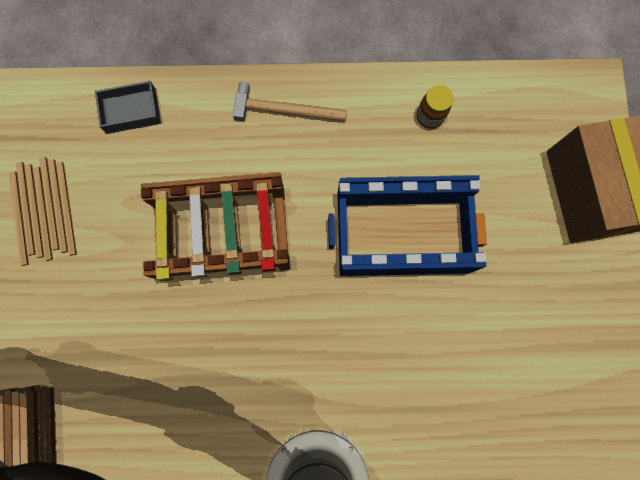

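View pics/scene0.png

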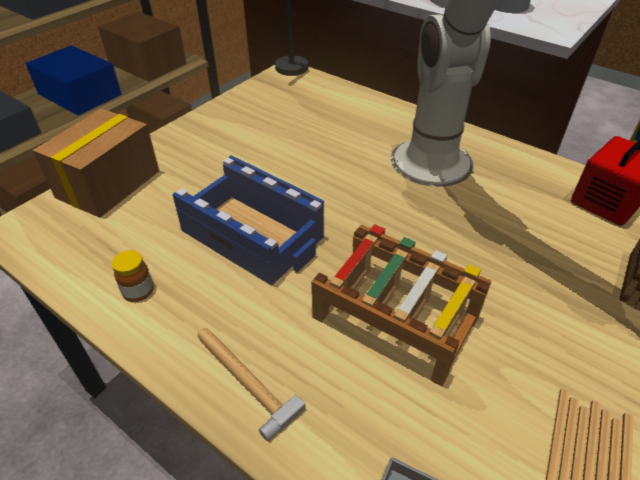

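The top view shows the stand at left (yellow, white, green, red from u≈162 to 266) and the hive at right, with the orange entrance at (481,229). Red is nearest the hive, so it goes to the bay by the entrance. I'll enlarge both for measuring.

```bash
python3 - <<'E'
import cv2
a=cv2.imread("pics/top0.png")
for n,(u,v) in dict(hive=(322,160),stand=(132,160)).items():
    b=cv2.resize(a[v:v+130,u:u+175],None,fx=4.5,fy=4.5,interpolation=cv2.INTER_CUBIC)
    for k in range(0,175,10): cv2.putText(b,str(u+k),(int(k*4.5),8),0,.3,(0,0,0),1);cv2.line(b,(int(k*4.5),10),(int(k*4.5),16),(0,0,0),1)
    for k in range(0,130,10): cv2.putText(b,str(v+k),(0,int(k*4.5)+4),0,.3,(0,0,0),1)
    cv2.imwrite(f"pics/{n}1.png",b)
E
```

```text
(no output)
```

View pics/hive1.png

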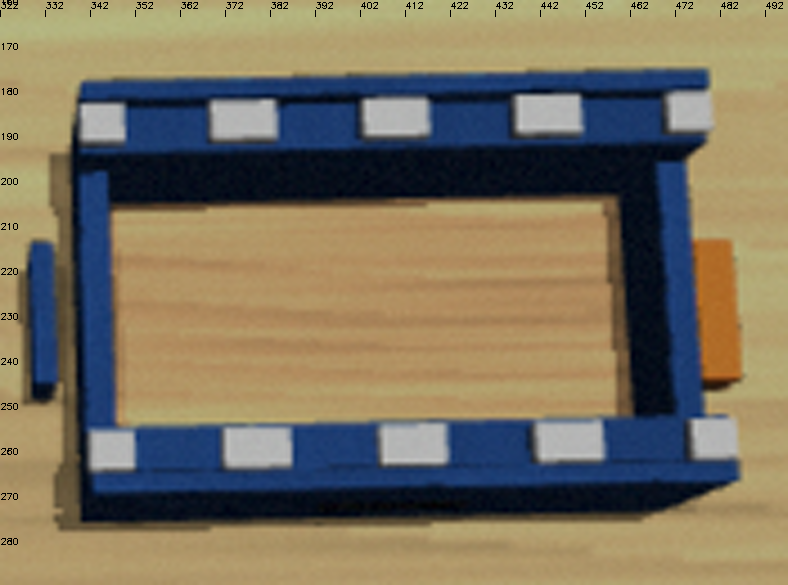

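View pics/stand1.png

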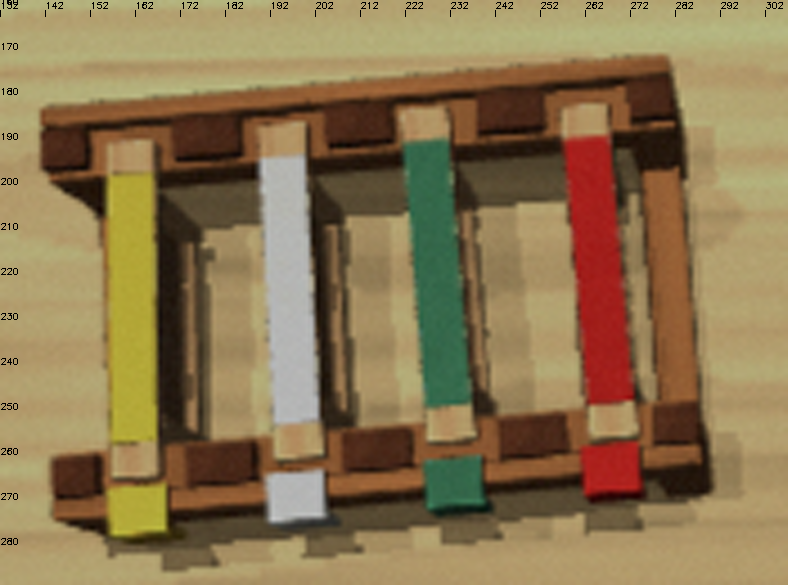

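```bash
cat > geo.py <<'E'
import numpy as np
M=np.array
import json
def px2w(cam,uv,z):
    d=cam["pose"][:3,:3]@np.linalg.solve(cam["mtx"],[*uv,1]); o=cam["pose"][:3,3]
    return o+d*(z-o[2])/d[2]
E
python3 - <<'E'
from geo import *
from cell import *
c=read_camera("top")
def w(u,v,o,z=.115): return px2w(c,(o+u/4.5-.0,160+v/4.5),z)[:2]
far=M([w(*p,322) for p in[(243,119),(395,117),(547,114)]]);near=M([w(*p,322) for p in[(257,446),(413,444),(569,440)]])
mid=(far+near)/2; print(mid.round(4),np.linalg.norm(far-near,axis=1),"C",mid.mean(0))
d=far.mean(0)-near.mean(0);e=mid[0]-mid[2];print("yaw",np.degrees([np.arctan2(d[1],d[0]),np.arctan2(-e[0],e[1])]),np.linalg.norm(e))
for n,a,b in[("yellow",(132,139),(135,479)),("white",(284,122),(299,458)),("green",(424,105),(451,440)),("red",(585,103),(614,438))]:
    A,B=w(*a,132),w(*b,132);D=A-B;print(n,((A+B)/2).round(4),np.linalg.norm(D).round(4),np.degrees(np.arctan2(D[1],D[0])).round(2))
for n,p in dict(cy=(139,510),cw=(297,496),cg=(456,484),cr=(612,470)).items(): print(n,w(*p,132,.123))
print(w(718,310,322,.03))
E
```

```text
[[ 0.5299 -0.134 ]
 [ 0.5296 -0.2038]
 [ 0.5299 -0.2738]] [0.15165949 0.15170816 0.15132784] C [ 0.52980461 -0.20386801]
yaw [ 0.16763859 -0.02318069] 0.13977300414019148
yellow [0.526 0.306] 0.1573 2.37
white [0.5334 0.2347] 0.1562 3.7
green [0.5403 0.1687] 0.1565 5.07
red [0.5398 0.0952] 0.1564 4.72
cy [0.43242203 0.29816365]
cw [0.43735324 0.22844088]
cg [0.44139372 0.15812013]
cr [0.44636061 0.08899954]
[ 0.52929108 -0.37339736]
```

```bash
cat > job.py <<'E'
from geo import *
from cell import *
import cv2
H=M([.5298,-.2039])
F=dict(red=((.5398,.0952),4.72,-.105),green=((.5403,.1687),5.07,-.035),white=((.5334,.2347),3.7,.035),yellow=((.526,.306),2.37,.105))
ZG,ZU=.102,.245
def R(deg):
    t=np.radians(deg); x=-M([np.cos(t),np.sin(t),0]); z=M([0,0,-1.]); return np.c_[x,np.cross(z,x),z]
def say(m):
    s=get_state(); print(m,"t",round(s["time_s"],1),"p",s["position"].round(4) if hasattr(s["position"],"round") else s["position"],"f",np.round(s["ft_force"],1),"w",round(s["gripper_width"],4),"gf",np.round(s["grip_force"],1))
def pick(n):
    (x,y),a,_=F[n]
    effector.grip(.05,40)
    bot.movep([x,y,ZU],R(a)); bot.servo_line([x,y,ZG],vel=.12); say("down")
    effector.grip(0,40); say("grip")
    bot.servo_line([x,y,ZU],vel=.12); say("up")
def place(n):
    X,Y=H+[0,F[n][2]]
    bot.servo_line([X,Y,ZU],R(0),vel=.15); bot.hold(.3)
    bot.servo_line([X,Y,ZG+.012],vel=.12); bot.servo_line([X,Y,ZG+.001],vel=.03); say("placed")
    effector.grip(.045); say("open")
    bot.servo_line([X,Y,ZU],vel=.15)
def snap(n,cam="top"):
    c=read_camera(cam); cv2.imwrite(f"pics/{n}.png",c["frame"][:,:,::-1])
E
python3 - <<'E'
from job import *
pick("red"); snap("red_up"); snap("red_scene","scene")
E
```

```text
down t 4.0 p [0.5405 0.0954 0.1028] f [-0.8 -0.4  0.2] w 0.0499 gf 0.0
grip t 4.4 p [0.5404 0.0956 0.1028] f [-1.1  0.4  4.7] w 0.0213 gf 39.7
up t 5.7 p [0.5392 0.095  0.2441] f [ 0.1 -0.1 -1. ] w 0.0213 gf 39.1
```

```bash
python3 - <<'E'
from job import *
place("red"); snap("red_done","scene"); say("up")
bot.servo_line([.5398,.1,.245],vel=.2); c=read_camera("top")
f=c["frame"][:,:,::-1]; cv2.imwrite("pics/red_top.png",cv2.resize(f[150:290,130:500],None,fx=2.1,fy=2.1,interpolation=cv2.INTER_CUBIC))
E
```

```text
placed t 10.7 p [ 0.5297 -0.3089  0.1029] f [ 0.7 -0.2  0.7] w 0.0215 gf 39.3
open t 11.1 p [ 0.5299 -0.309   0.103 ] f [-0.4  0.  -0.2] w 0.0448 gf 0.0
up t 12.2 p [ 0.529  -0.3085  0.2436] f [-0.8  0.1  0.4] w 0.0447 gf 0.0
```

View pics/red_done.png

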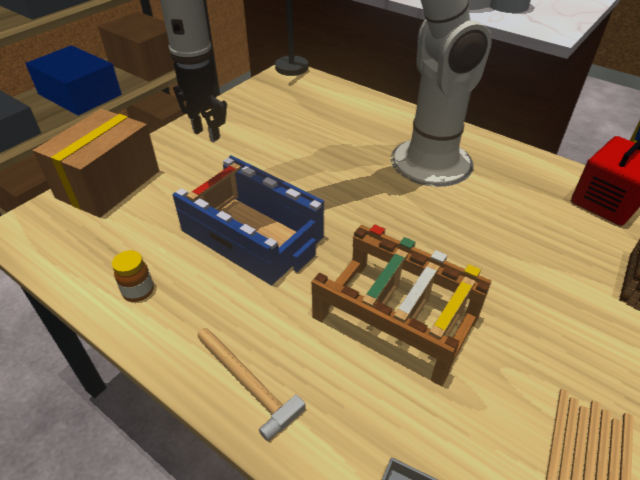

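View pics/red_top.png

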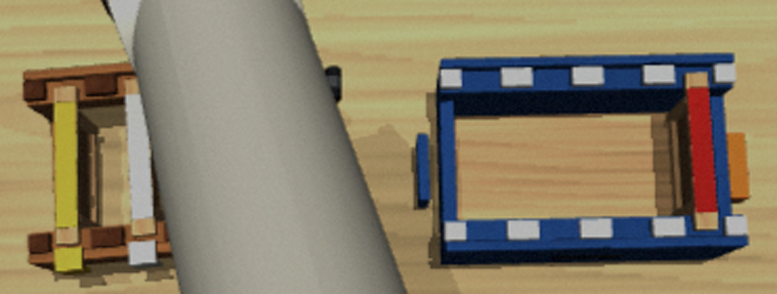

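Both views show red seated in the bay beside the orange board, with its bar ends at about (697,78) and (706,220) of the crop, midway between the tabs. I'll continue with the others.

```bash
python3 - <<'E'
from job import *
for n in("green","white","yellow"):
    print(n); pick(n)
    s=get_state()
    if not .018<s["gripper_width"]<.025: print("MISSED"); break
    place(n)
bot.servo_line([.45,.2,.3],vel=.2); say("end"); c=read_camera("top")
f=c["frame"][:,:,::-1]; cv2.imwrite("pics/end_top.png",cv2.resize(f[150:290,310:500],None,fx=4,fy=4,interpolation=cv2.INTER_CUBIC)); snap("end_scene","scene")
E
```

```text
green
down t 16.4 p [0.541  0.1689 0.1028] f [ 0.2  0.5 -0.4] w 0.0501 gf 0.0
grip t 16.8 p [0.5409 0.1692 0.1029] f [-0.4  0.7  5.8] w 0.0212 gf 39.8
up t 18.1 p [0.5397 0.1684 0.244 ] f [ 0.1 -0.  -2.4] w 0.0211 gf 39.1
placed t 23.0 p [ 0.5298 -0.2389  0.1029] f [-0.4 -0.3  0.3] w 0.0211 gf 39.2
open t 23.4 p [ 0.5299 -0.2389  0.103 ] f [-1.   0.6 -1. ] w 0.0449 gf 0.0
white
down t 27.8 p [0.534  0.235  0.1028] f [ 0.  -0.4  0.5] w 0.0501 gf 0.0
grip t 28.1 p [0.534  0.2353 0.103 ] f [-0.8  0.7  5.6] w 0.0215 gf 39.9
up t 29.5 p [0.5328 0.2344 0.244 ] f [-0.6 -1.  -1.4] w 0.0214 gf 39.1
placed t 34.4 p [ 0.5297 -0.1689  0.103 ] f [-0.4 -0.2  1. ] w 0.021 gf 39.4
open t 34.7 p [ 0.5299 -0.1689  0.103 ] f [0.  0.8 0. ] w 0.0448 gf 0.0
yellow
down t 39.1 p [0.5266 0.3064 0.1029] f [ 0.5 -0.5  0.4] w 0.0505 gf 0.0
grip t 39.5 p [0.5265 0.3067 0.103 ] f [-0.2  1.6  4.4] w 0.0213 gf 39.9
up t 40.8 p [0.5255 0.3056 0.244 ] f [-0.  -0.3 -2. ] w 0.0216 gf 39.2
placed t 45.7 p [ 0.5298 -0.099   0.103 ] f [-0.8  0.3  0.4] w 0.0212 gf 39.4
open t 46.1 p [ 0.5299 -0.0989  0.103 ] f [ 0.6 -0.6 -0.6] w 0.0451 gf 0.0
end t 48.9 p [0.4502 0.1989 0.2997] f [ 0.  -0.1 -0.4] w 0.0452 gf 0.0
```

View pics/end_top.png

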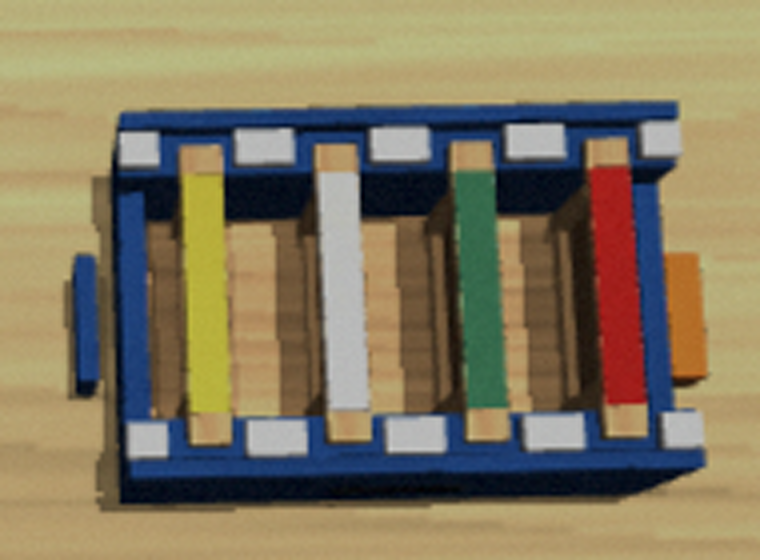

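View pics/end_scene.png

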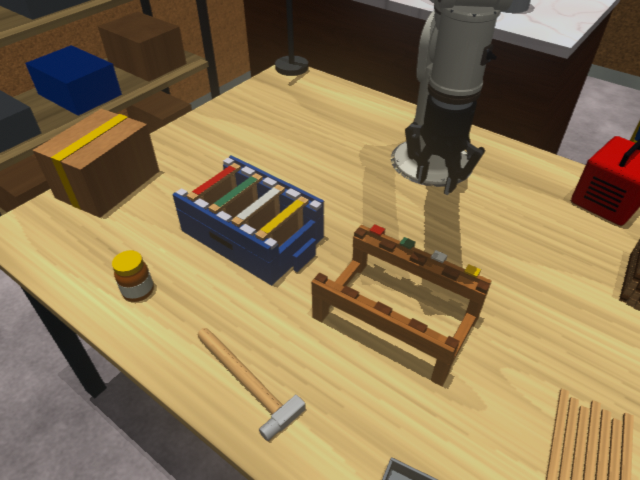

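The pictures show all four bars level and centred in their bays, at crop x≈205 yellow, 343 white, 481 green and 617 red beside the orange board. The arm is clear of everything.

```bash
python3 -c "
from cell import *
bot.hold(.5); print(sign_off())"
```

```text
the job is handed in; nothing more can be done
None
```

All four frames hang seated, upright and released in the hive, in the order red, green, white, yellow from the entrance; the job was handed in at about 49 s of the 115 s allowed, and no verdict came back.

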